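# Refit the muesli dispenser's hopper and hold its portion slide open at the pointer

### The arm

A 6-joint arm with a two-finger parallel gripper is mounted at the origin on the work surface; the furniture and walls round the work are solid. World frame = base frame: x ahead of the robot, y to its left, z up, the work surface at z = 0. Lengths are in mm, angles in degrees, forces in N, time in s.
With the tool pointing down it reaches from about 375 to 975 mm from the base axis. Payload 3.8 kg.
Tool frame: the origin (TCP) lies on the centre line of the jaws, within the pads' length; the fingertips stand tips_ahead ahead of it and the grasp point (between the pads) lies 3 mm ahead of it (tips_ahead is the distance from the TCP to the fingertips, in mm); z points along the fingers, y is the line along which they close (so a half turn about z gives the same grasp; the last joint's range is limited). The gripper opens to 88 mm and grips with 3 to 60 N. Pads are 18 mm wide; open, the fingers measure 123 mm over their backs; the gripper's body (75 mm by 187 mm) begins 45 mm behind the grasp point.
Start: joints at [61.255, 15.12, 91.902, -0, 72.978, -2.114], TCP at [302.562, 603.386, 260.706] pointing down, gripper open.
Joint ranges: [-150.88, 150.88], [-54.13, 125.18], [17.81, 147.31], [-75.09, 255.09], [0, 152.58], [-146.25, 146.25]. Speed limits (degrees/s): [147.25, 147.25, 180, 180, 180, 180].

### API

Orientations are given as a 3x3 rotation matrix whose columns are the frame's x, y, z axes.
In Python, from plant import sense, camera, camera_info, hand_in, tips_ahead gives the robot as it stands.
- The arm moves only by the tool drive_tool, never from a script. Its argument "moves" is a list of rows, each an object of numbers: "ax", "ay", "az": the turn, a rotation vector about the tool's x, y, z in degrees; "dx", "dy", "dz": the shift along the tool's x, y, z in cm; "grip": the closure, from -1 (fully open) to 1 (shut). In form: [{"ax": .., "ay": .., "az": .., "dx": .., "dy": .., "dz": .., "grip": ..}, ...]. A call has 1 to 12 rows; each row is the pose to reach, as a shift and turn from the pose commanded when the call began, along the tool's axes at that moment; what a row does not reach only later rows make up. A row lasts 1/10 s, in which the tool goes at most 50 mm and 8.59 degrees, less where a joint would pass 70% of its speed; a pose out of reach is approached as far as the arm can. A call with a gripper value outside its range is refused whole. The fingers move at their own pace and stop on an object; "force" is the grip in N (left out, the last holds). Time passes only in rows, so rows that repeat a pose let the fingers close. It gives the time, the measured TCP pose, the force, the opening and the grip force at its end, in the units of the state.
- sense(): the state, without advancing time (a new reading comes with each control period).
- camera(name): name is "scene" or "top" or "wrist"; returns (picture, depth): 400x640x3 uint8, blue, green, red; 400x640 float32, mm along the optical axis (not along the pixel's ray), 0 where there is no reading.
- camera_info(name): a dict with "K" (3x3 intrinsics, pixels), "R" (3x3) and "t" (3): a world point X has camera coordinates R X + t. Camera axes: x right, y down, z forward; pixel columns grow to the right and rows downward; lengths in mm; the calibration is good to about 2 mm. A picture is of the moment at which its call begins: read the wrist's pose just before it. camera_info takes no time and is no camera call; for the wrist camera it gives the pose at the moment of the call.
- hand_in(): hands the job in; it is judged then, once.
The state is a dict: "t": time; "joint_pos": joint angles; "joint_velocities": joint speeds; "joint_torque": joint torques, N m; "eef_pos": TCP position; "orientation": TCP orientation; "ft_force": force on the tool from outside, world axes, zero at the start; "moment": the same for the moment, N m; "opening": finger opening in mm; "grasp_force": force on a finger pad.
Only numpy, scipy, OpenCV 4.12 (cv2) and the standard library are available. Lean on these libraries where they do the work, as an engineer would, in place of code of your own. Each camera call takes 0.05 s, during which the arm holds its last target. There are 200 camera calls.

### The job

The muesli dispenser on the breakfast display has just been washed. Pick up the empty hopper by the bar on its lid and lower it, without dropping it, onto the black stand until both brass pegs have come up through its foot plate and it sits fully home; let go of it, then take the wooden bar of the spring-return slide and draw the slide out until its yellow index lines up with the red pointer, and finish while still holding it there, so that a colleague can check the gate's opening for that portion. Leave the red pointer as it is set, and the bowl under the spout, the pepper mill and the coffee press where they stand.

Things in the scene. Friction and masses are not known exactly. Their poses are not given: they have to be found in the camera images.
- hopper: Empty clear hopper, about 0.45 kg, 162 mm tall: white foot plate 96 (x) x 134 (y) x 12 mm with two 13 mm through-holes on its y axis 52 mm either side of the middle; clear vessel, at most 108 mm across; fixed wooden lid 113 mm across, top at 123 mm; bar handle above. Origin: middle of the foot plate's underside, z up. Stands upright on the table; its turn differs. Fits the stand either way round.
- hopper_bar (a point): Middle of the hopper's wooden bar handle, 155 mm straight above the hopper's origin. The bar is round, 14 mm thick, 92 mm long along the hopper's y axis, on two 10 mm brass posts 36 mm either side of the middle; 25 mm free below it to the lid.
- stand: Black steel stand, fixed, 110 (x) x 178 (y) mm, deck top 112 mm above the table. Origin: on the table under its middle, z up. Its front, where the slide comes out, looks along its -x. Two brass pegs rise from the deck on its y axis, 52 mm either side of the middle: 10 mm thick, 17 mm high, the top 7 mm tapered to a 3.6 mm tip; 3 mm of play in the hopper's holes.
- seat (a point): Middle of the stand's deck top, halfway between the pegs, 112 mm above the table; axes as the stand's. The fully seated hopper has its origin here and its y axis along the stand's y axis (either way round), the peg tips 5 mm proud of its foot plate.
- slide: Spring-return slide (steel gate blade) ending in a round wooden pull bar (15 mm thick, 76 long) along the stand's y, on two wire arms 32 mm either side of its middle; 44 x 58 mm clear behind it. Origin: middle of the bar, 120 mm up and, when shut (start), 132 mm along the stand's -x from its middle. Draws out level along -x, 60 mm at most; spring 3.6 N + 90 N/m, snaps back. Bowl rim (64 mm) below.
- index (a point): Tip of the slide's yellow index tab, on the slide's edge on the stand's +y side; moves with the slide; 70 mm in front of the stand's middle when shut.
- pointer_tip (a point): Tip of the red portion pointer on the aluminium scale rail beside the slide (stand's +y side); axes as the stand's. Set 20 to 45 mm further out (stand's -x) than the shut slide's index. The slide is at the mark when the index has the same place along the stand's x axis. About 30 N of friction holds the pointer; it does not stop the slide.
- bowl_g: Bowl with gold rim under the spout between the stand's side plates, 130 mm across, 64 mm high; origin under its middle; loose.
- pepper_mill: Wooden pepper mill, 56 mm thick, 163 mm high; origin under its middle; loose.
- french_press: Clear coffee press with black handle, 100 x 149 x 220 mm; origin on its underside; loose.

How it is judged:
By the outcome, as a careful person would: the job done as asked, in the order asked, and still so for the second after the job is handed in, while the arm keeps its last pose, push and grip.
It also fails if it takes over 54 s, if anything falls off the work surface, if the arm or the gripper's body presses on something with over 40 N, if the wrist force passes 120 N, or if a joint passes its speed limit or range.

## Working session

There is one attempt and no reset: what is moved stays moved. The work goes in short steps, Python scripts to look and compute and a tool call to move; the robot and the scene stay as the last step left them, time stands still between calls to the robot, and variables do not carry over. Pictures are saved under pics/ and viewed, at most 10 in all, crops included, and the job is handed in when it is done.

Besides the shell and the picture viewer there is one more tool, called after "Emit:" as name([rows], argument=value, ...), one row to a line, values as JSON. drive_tool: Moves the arm, as the interface text tells. Its arguments: {"type":"object","properties":{"moves":{"type":"array","items":{"type":"object","properties":{"ax":{"type":"number"},"ay":{"type":"number"},"az":{"type":"number"},"dx":{"type":"number"},"dy":{"type":"number"},"dz":{"type":"number"},"grip":{"type":"number"}}}},"force":{"type":"number"}},"required":["moves"]}

```bash
ls; mkdir -p pics
cat > h.py <<'E'
import numpy as np, cv2
from plant import *
def ray(ci,u,v):
    d=ci['R'].T@np.linalg.inv(ci['K'])@np.array([u,v,1.]); c=-ci['R'].T@ci['t']; return c,d
def onz(ci,u,v,z):
    c,d=ray(ci,u,v); return c+d*(z-c[2])/d[2]
def cloud(ci,dep):
    v,u=np.mgrid[:400,:640]; p=np.stack([u,v,np.ones_like(u)],-1)@np.linalg.inv(ci['K']).T*dep[...,None]
    return (p-ci['t'])@ci['R']
def grab(n):
    ci=camera_info(n); a,d=camera(n); ci={k:np.array(ci[k],float) for k in 'KRt'}; return ci,a,d
E
python3 - <<'E'
from h import *
for n in('scene','top'):
    ci,a,d=grab(n); cv2.imwrite(f'pics/{n}0.png',a); np.savez(f'{n}0.npz',a=a,d=d,**ci); print(n,ci['K'][0,0],-ci['R'].T@ci['t'],ci['R'].round(2).tolist())
print(tips_ahead, sense())
E
```

```text
pics
scene 449.60969077198104 [ -61.7662556  -537.03335828 1060.52013706] [[0.58, -0.82, 0.0], [-0.61, -0.43, -0.66], [0.54, 0.38, -0.75]]
top 472.8004435978343 [ 464.52291467  -27.65520721 1355.08698891] [[0.01, -1.0, 0.01], [-0.99, -0.01, -0.1], [0.1, -0.01, -0.99]]
22.0 {'t': 0.1, 'joint_pos': array([ 6.12571986e+01,  1.51658307e+01,  9.19722702e+01, -2.13378007e-03,
        7.29786548e+01, -2.11454893e+00]), 'joint_velocities': array([ 0.09492501, -0.11295116, -0.14352906,  0.09135412,  0.05131646,
       -0.07914602]), 'joint_torque': array([ 1.43998870e-03, -5.03619790e+01, -3.58070076e+01,  7.28950230e-02,
        2.32594565e-02, -7.09588676e-05]), 'eef_pos': array([302.26330714, 602.8740942 , 259.51177303]), 'orientation': array([[-8.93938222e-01,  4.48189195e-01, -9.48697267e-04],
       [ 4.48190198e-01,  8.93936403e-01, -1.80381437e-03],
       [ 3.96249114e-05, -2.03769543e-03, -9.99997923e-01]]), 'ft_force': array([ 0.30490194, -0.72256733, -0.24414915]), 'moment': array([0.00341883, 0.03364872, 0.01113291]), 'grasp_force': 0.0, 'opening': 88.21204473474799}
```

View pics/scene0.png

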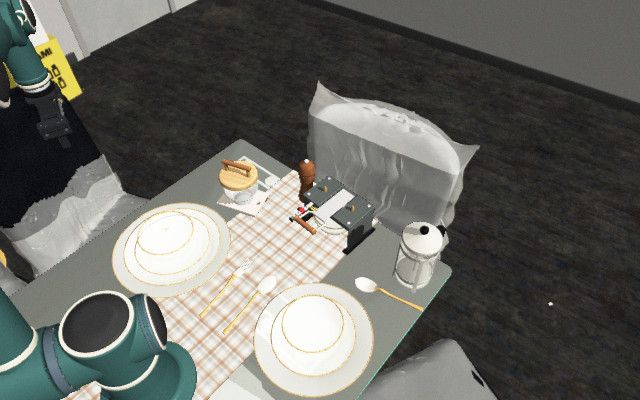

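View pics/top0.png

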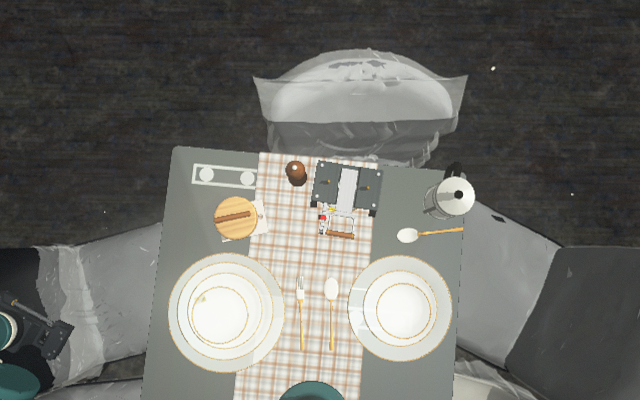

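The scene view shows the hopper at (238,180), the stand at (337,205), the slide bar at (303,226), the pepper mill at (307,172) and the press at (420,250). In the top view the hopper lid is at (235,217), the pegs at about (323,182) and (365,187), and the slide bar at (341,235).

Run:
```python
from h import *
z=np.load('top0.npz'); a=z['a']; 
cv2.imwrite('pics/topc.png',cv2.resize(a[145:255,205:390],None,fx=4.3,fy=4.3,interpolation=cv2.INTER_CUBIC))
hsv=cv2.cvtColor(a,cv2.COLOR_BGR2HSV)
P=cloud(z,z['d'])
for n,(u0,u1,v0,v1),h in(('bars',(205,260,195,240),1),('slidebar',(325,360,225,242),1)):
    s=np.zeros(a.shape[:2],bool); s[v0:v1,u0:u1]=1
    m=(s&(hsv[...,0]<16)&(hsv[...,1]>120)&(hsv[...,2]<175)).astype(np.uint8)
    k,l,st,c=cv2.connectedComponentsWithStats(m); i=1+st[1:,4].argmax(); m=(l==i)
    q=np.argwhere(m)[:,::-1].astype(np.float32); r=cv2.minAreaRect(q)
    print(n,st[i],c[i],r, np.median(P[m],0))
s=np.zeros(a.shape[:2],bool); s[160:215,305:385]=1
m=(s&(hsv[...,0]>12)&(hsv[...,0]<35)&(hsv[...,1]>90)).astype(np.uint8)
k,l,st,c=cv2.connectedComponentsWithStats(m)
for i in range(1,k):
    if st[i,4]>4: print('peg?',st[i],c[i],np.median(P[l==i],0))
```

```text
bars [215 215  35   8  43] [231.        218.3255814] ((232.03848266601562, 218.1923065185547), (1.1766966581344604, 34.51643371582031), 78.69007110595703) [543.37413567 208.588479   160.43775409]
slidebar [333 234   9   2   9] [337.         234.66666667] ((336.95947265625, 234.7432403564453), (8.055550575256348, 0.8219949007034302), 9.462322235107422) [505.50380993 -62.89771747 127.44344576]
peg? [327 180   3   3   8] [328.125 181.125] [645.69089304 -37.61248225 126.90082059]
peg? [366 186   3   4   9] [367.11111111 187.33333333] [ 631.53821706 -140.26577567  128.31253965]
peg? [329 207   7   4  24] [331.75 208.75] [574.55723535 -48.43792733 108.67474026]
```

View pics/topc.png

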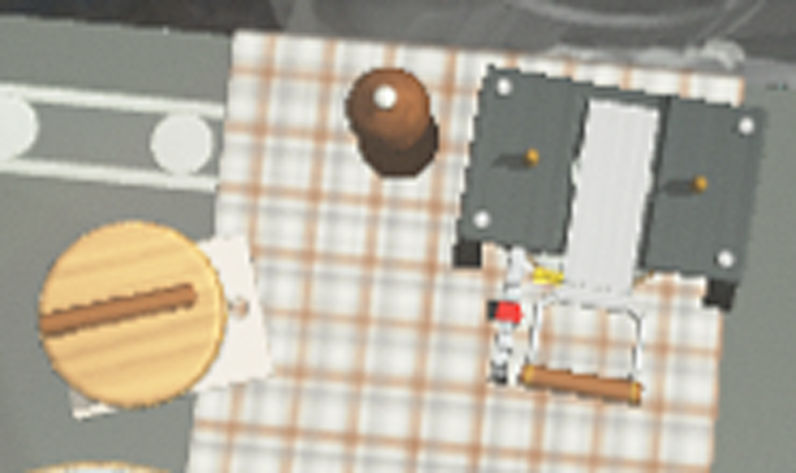

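The crop shows the bar running from crop (42,325) to (193,295), that is px (214.8,220.6) to (249.9,213.6). The red pointer is at (508,311), the yellow index at (548,275) and the slide bar at (582,385). The pegs come out 103.6 mm apart against 104 specified, so that checks.

```bash
cat >> h.py <<'E'
from scipy.spatial.transform import Rotation as Ro
def plan(p,R):
    "shift (cm) and turn (deg) in tool axes from the measured pose to TCP p, R"
    s=sense(); R0=s['orientation']; print('shift cm',(R0.T@(np.array(p)-s['eef_pos'])/10).round(2),'turn',np.degrees(Ro.from_matrix(R0.T@R).as_rotvec()).round(2),'pos',s['eef_pos'].round(1),'F',s['ft_force'].round(1))
def down(ang):
    "tool down, tool x at world angle ang (deg)"
    c,q=np.cos(np.radians(ang)),np.sin(np.radians(ang)); return np.array([[c,q,0],[q,-c,0],[0,0,-1.]])
E
python3 - <<'E'
from h import *
z=np.load('top0.npz')
a,b=onz(z,249.9,213.6,158),onz(z,214.8,220.6,158); d=b-a
print(a,b,np.linalg.norm(d),np.degrees(np.arctan2(d[1],d[0])))
m=(a+b)/2
# lid circle check
hsv=cv2.cvtColor(z['a'],cv2.COLOR_BGR2HSV)
k=((hsv[...,0]<30)&(hsv[...,1]>60)).astype(np.uint8); k[:, :205]=0;k[:,262:]=0;k[:190]=0;k[245:]=0
n,l,st,c=cv2.connectedComponentsWithStats(k); i=1+st[1:,4].argmax(); q=np.argwhere(l==i)[:,::-1]
(u,v),r=cv2.minEnclosingCircle(q.astype(np.float32)); print('lid',onz(z,u,v,123),r, st[i])
p1,p2=onz(z,328.1,181.1,129),onz(z,367.1,187.3,129); print('pegs',p1,p2)
plan([m[0],m[1],330],down(np.degrees(np.arctan2(d[1],d[0]))))
E
```

```text
[555.57391268 159.58200957 158.        ] [536.5899184  247.76775847 158.        ] 90.20597733902834 102.14881977012821
lid [547.22770463 202.61559025 123.        ] 22.1451473236084 [ 214  196   44   44 1514]
pegs [645.9300478  -37.88117032 129.        ] [ 631.00814898 -140.15188949  129.        ]
shift cm [-39.69 -24.77  -7.  ] turn [-1.100e-01  5.000e-02  5.122e+01] pos [302.3 602.9 259.5] F [ 0.3 -0.7 -0.2]
```

Emit:
drive_tool([
  {"dx": -4, "dy": -2.5, "dz": -3, "az": 8, "grip": -1},
  {"dx": -8, "dy": -5, "dz": -7, "az": 16, "grip": -1},
  {"dx": -12, "dy": -7.5, "dz": -7, "az": 24, "grip": -1},
  {"dx": -16, "dy": -10, "dz": -7, "az": 32, "grip": -1},
  {"dx": -20, "dy": -12.5, "dz": -7, "az": 40, "grip": -1},
  {"dx": -24, "dy": -15, "dz": -7, "az": 46, "grip": -1},
  {"dx": -28, "dy": -17.5, "dz": -7, "az": 51.2, "grip": -1},
  {"dx": -32, "dy": -20, "dz": -7, "az": 51.2, "grip": -1},
  {"dx": -36, "dy": -22.5, "dz": -7, "az": 51.2, "grip": -1},
  {"dx": -39.7, "dy": -24.8, "dz": -7, "az": 51.2, "grip": -1},
  {"dx": -39.7, "dy": -24.8, "dz": -7, "az": 51.2, "grip": -1},
  {"dx": -39.7, "dy": -24.8, "dz": -7, "az": 51.2, "grip": -1},
])

```text
invalid input at $.moves[0]: expected keys ax, ay, az, dx, dy, dz, grip
```

Run:
```python
from h import *
ci,a,d=grab('wrist'); np.savez('w1.npz',a=a,d=d,**ci); cv2.imwrite('pics/w1.png',a)
s=sense(); print(s['t'],s['eef_pos'],s['joint_pos'].round(1),'cam',-ci['R'].T@ci['t'],ci['R'][2])
u=ci['K']@(ci['R']@np.array([546,203.7,155])+ci['t']); print(u/u[2])
plan([546,203.7,158],down(102.1))
```

```text
0.15 [302.31959239 602.94302261 259.68347377] [61.3 15.2 92.  -0.  73.  -2.1] cam [233.96981049 635.61578752 383.72021156] [ 0.26383694 -0.13375244 -0.95524885]
[ 77.76263664 579.90018701   1.        ]
shift cm [-39.68 -24.75  10.21] turn [-9.000e-02  4.000e-02  5.127e+01] pos [302.3 602.9 259.7] F [-0.1 -0.7  0.4]
```

View pics/w1.png

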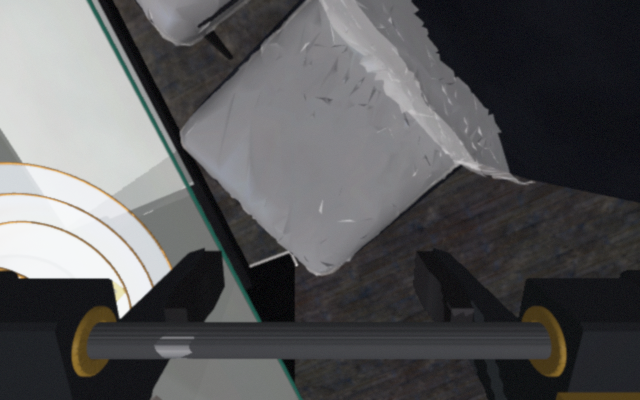

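The arm had not moved: every row needs all the keys. The wrist image shows the gripper's fingers at (200,280) and (435,280) and no target yet.

Emit:
drive_tool([
  {"ax": 0, "ay": 0, "dx": -4, "dy": -2.5, "dz": -3, "az": 8, "grip": -1},
  {"ax": 0, "ay": 0, "dx": -8, "dy": -5, "dz": -7, "az": 16, "grip": -1},
  {"ax": 0, "ay": 0, "dx": -12, "dy": -7.5, "dz": -7, "az": 24, "grip": -1},
  {"ax": 0, "ay": 0, "dx": -16, "dy": -10, "dz": -7, "az": 32, "grip": -1},
  {"ax": 0, "ay": 0, "dx": -20, "dy": -12.5, "dz": -7, "az": 40, "grip": -1},
  {"ax": 0, "ay": 0, "dx": -24, "dy": -15, "dz": -7, "az": 46, "grip": -1},
  {"ax": 0, "ay": 0, "dx": -28, "dy": -17.5, "dz": -7, "az": 51.2, "grip": -1},
  {"ax": 0, "ay": 0, "dx": -32, "dy": -20, "dz": -7, "az": 51.2, "grip": -1},
  {"ax": 0, "ay": 0, "dx": -36, "dy": -22.5, "dz": -7, "az": 51.2, "grip": -1},
  {"ax": 0, "ay": 0, "dx": -39.7, "dy": -24.8, "dz": -7, "az": 51.2, "grip": -1},
  {"ax": 0, "ay": 0, "dx": -39.7, "dy": -24.8, "dz": -7, "az": 51.2, "grip": -1},
  {"ax": 0, "ay": 0, "dx": -39.7, "dy": -24.8, "dz": -7, "az": 51.2, "grip": -1},
])

```text
t: 1.35
eef_pos: [546.4, 202.9, 330.3]
orientation: [[-0.208, 0.978, -0.001], [0.978, 0.208, 0.0], [0.001, -0.001, -1.0]]
ft_force: [0.8, -1.1, 0.5]
opening: 88.0
grasp_force: 0.0
```

Run:
```python
from h import *
ci,a,d=grab('wrist'); np.savez('w1.npz',a=a,d=d,**ci); cv2.imwrite('pics/w2.png',a)
s=sense(); print(s['t'],s['eef_pos'],s['joint_pos'].round(1),'cam',-ci['R'].T@ci['t'],ci['R'][2])
u=ci['K']@(ci['R']@np.array([546,203.7,155])+ci['t']); print(u/u[2])
plan([546,203.7,158],down(102.1))
```

```text
1.4 [545.95578843 203.87254036 330.32439944] [18.   3.1 98.4  0.  78.5  5.9] cam [530.68996056 276.01020815 454.46975994] [ 0.06046796 -0.28850835 -0.95556609]
[318.74850073 183.34148225   1.        ]
shift cm [-0.03  0.02 17.23] turn [-0.05 -0.04  0.02] pos [546.  203.9 330.3] F [-0.2 -0.6  0.4]
```

View pics/w2.png

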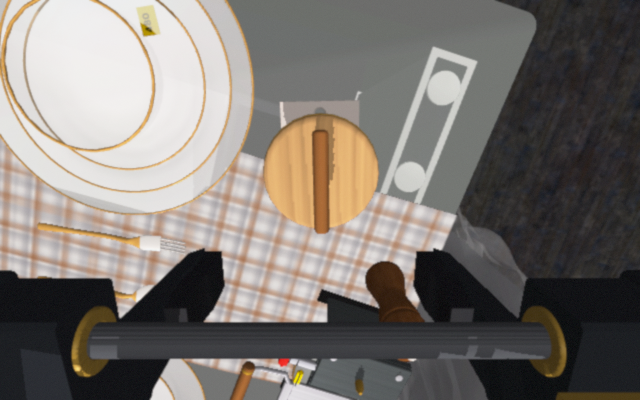

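The wrist view shows the bar upright from (320,130) to (321,232), with its centre at (321,181) against (319,183) predicted. The aim agrees to about 1 to 2 mm. I'm descending now.

Emit:
drive_tool([
  {"ax": 0, "ay": 0, "az": 0, "dx": 0, "dy": 0.05, "dz": 4, "grip": -1},
  {"ax": 0, "ay": 0, "az": 0, "dx": 0, "dy": 0.1, "dz": 8, "grip": -1},
  {"ax": 0, "ay": 0, "az": 0, "dx": 0, "dy": 0.1, "dz": 12, "grip": -1},
  {"ax": 0, "ay": 0, "az": 0, "dx": 0, "dy": 0.1, "dz": 14.5, "grip": -1},
  {"ax": 0, "ay": 0, "az": 0, "dx": 0, "dy": 0.1, "dz": 16, "grip": -1},
  {"ax": 0, "ay": 0, "az": 0, "dx": 0, "dy": 0.1, "dz": 17, "grip": -1},
  {"ax": 0, "ay": 0, "az": 0, "dx": 0, "dy": 0.1, "dz": 17.2, "grip": -1},
  {"ax": 0, "ay": 0, "az": 0, "dx": 0, "dy": 0.1, "dz": 17.2, "grip": -1},
])

```text
t: 2.2
eef_pos: [547.8, 204.6, 159.7]
orientation: [[-0.211, 0.977, 0.002], [0.977, 0.211, 0.001], [0.0, 0.002, -1.0]]
ft_force: [-0.2, 0.4, -0.3]
opening: 88.4
grasp_force: 0.0
```

Emit:
drive_tool([
  {"ax": 0, "ay": 0, "az": 0, "dx": 0, "dy": 0, "dz": 0, "grip": 0},
  {"ax": 0, "ay": 0, "az": 0, "dx": 0, "dy": 0, "dz": 0, "grip": 0.5},
  {"ax": 0, "ay": 0, "az": 0, "dx": 0, "dy": 0, "dz": 0, "grip": 1},
  {"ax": 0, "ay": 0, "az": 0, "dx": 0, "dy": 0, "dz": 0, "grip": 1},
  {"ax": 0, "ay": 0, "az": 0, "dx": 0, "dy": 0, "dz": 0, "grip": 1},
  {"ax": 0, "ay": 0, "az": 0, "dx": 0, "dy": 0, "dz": 0, "grip": 1},
  {"ax": 0, "ay": 0, "az": 0, "dx": 0, "dy": 0, "dz": 0, "grip": 1},
  {"ax": 0, "ay": 0, "az": 0, "dx": 0, "dy": 0, "dz": 0, "grip": 1},
  {"ax": 0, "ay": 0, "az": 0, "dx": 0, "dy": 0, "dz": 0, "grip": 1},
], force=40)

```text
t: 3.1
eef_pos: [547.2, 204.0, 158.6]
orientation: [[-0.211, 0.978, -0.0], [0.978, 0.211, -0.0], [-0.0, -0.0, -1.0]]
ft_force: [-0.4, 0.1, 0.4]
opening: 18.4
grasp_force: 0.0
```

Emit:
drive_tool([
  {"ax": 0, "ay": 0, "az": 0, "dx": 0, "dy": 0, "dz": 0, "grip": 1},
  {"ax": 0, "ay": 0, "az": 0, "dx": 0, "dy": 0, "dz": 0, "grip": 1},
  {"ax": 0, "ay": 0, "az": 0, "dx": 0, "dy": 0, "dz": 0, "grip": 1},
  {"ax": 0, "ay": 0, "az": 0, "dx": 0, "dy": 0, "dz": 0, "grip": 1},
])

```text
t: 3.5
eef_pos: [547.4, 203.8, 158.7]
orientation: [[-0.211, 0.978, 0.0], [0.978, 0.211, -0.0], [-0.0, 0.0, -1.0]]
ft_force: [0.4, -0.3, -0.3]
opening: 12.4
grasp_force: 39.7
```

Emit:
drive_tool([
  {"ax": 0, "ay": 0, "az": 0, "dx": 0, "dy": 0, "dz": -0.5, "grip": 1},
  {"ax": 0, "ay": 0, "az": 0, "dx": 0, "dy": 0, "dz": -1.5, "grip": 1},
  {"ax": 0, "ay": 0, "az": 0, "dx": 0, "dy": 0, "dz": -3, "grip": 1},
  {"ax": 0, "ay": 0, "az": 0, "dx": 0, "dy": 0, "dz": -5.5, "grip": 1},
  {"ax": 0, "ay": 0, "az": 0, "dx": 0, "dy": 0, "dz": -8, "grip": 1},
  {"ax": 0, "ay": 0, "az": 0, "dx": 0, "dy": 0, "dz": -10.5, "grip": 1},
  {"ax": 0, "ay": 0, "az": 0, "dx": 0, "dy": 0, "dz": -13, "grip": 1},
  {"ax": 0, "ay": 0, "az": 0, "dx": 0, "dy": 0, "dz": -15.5, "grip": 1},
  {"ax": 0, "ay": 0, "az": 0, "dx": 0, "dy": 0, "dz": -17.5, "grip": 1},
  {"ax": 0, "ay": 0, "az": 0, "dx": 0, "dy": 0, "dz": -18.5, "grip": 1},
  {"ax": 0, "ay": 0, "az": 0, "dx": 0, "dy": 0, "dz": -19, "grip": 1},
  {"ax": 0, "ay": 0, "az": 0, "dx": 0, "dy": 0, "dz": -19, "grip": 1},
])

```text
t: 4.7
eef_pos: [547.3, 204.0, 349.3]
orientation: [[-0.211, 0.978, 0.001], [0.978, 0.211, 0.0], [0.0, 0.001, -1.0]]
ft_force: [0.5, 0.0, -3.1]
opening: 12.0
grasp_force: 39.9
```

Run:
```python
from h import *
p1,p2=np.array([645.9,-37.8]),np.array([631.1,-140.2]); m=(p1+p2)/2; d=p1-p2
print(m,np.degrees(np.arctan2(d[1],d[0])))
plan([m[0],m[1],348],down(np.degrees(np.arctan2(d[1],d[0]))))
s=sense();print(s['opening'],s['grasp_force'],s['moment'])
```

```text
[638.5 -89. ] 81.77591886815594
shift cm [-30.56   2.74   0.13] turn [ 4.000e-02 -1.000e-02  2.039e+01] pos [547.3 204.  349.3] F [ 0.5  0.  -3.1]
11.96669882462906 39.944894313812256 [-0.07371228  0.03498006  0.00286221]
```

Held. I'm carrying it to above the stand, with the foot clear of the pepper mill.

Emit:
drive_tool([
  {"ax": 0, "ay": 0, "az": 1, "dx": -1, "dy": 0.1, "dz": 0, "grip": 1},
  {"ax": 0, "ay": 0, "az": 3, "dx": -3, "dy": 0.3, "dz": 0, "grip": 1},
  {"ax": 0, "ay": 0, "az": 5, "dx": -6, "dy": 0.6, "dz": 0, "grip": 1},
  {"ax": 0, "ay": 0, "az": 7, "dx": -9.5, "dy": 0.9, "dz": 0, "grip": 1},
  {"ax": 0, "ay": 0, "az": 9, "dx": -13, "dy": 1.2, "dz": 0, "grip": 1},
  {"ax": 0, "ay": 0, "az": 11, "dx": -16.5, "dy": 1.5, "dz": 0, "grip": 1},
  {"ax": 0, "ay": 0, "az": 13, "dx": -20, "dy": 1.8, "dz": 0, "grip": 1},
  {"ax": 0, "ay": 0, "az": 15, "dx": -23.5, "dy": 2.1, "dz": 0, "grip": 1},
  {"ax": 0, "ay": 0, "az": 17, "dx": -26.5, "dy": 2.4, "dz": 0, "grip": 1},
  {"ax": 0, "ay": 0, "az": 19, "dx": -29, "dy": 2.6, "dz": 0, "grip": 1},
  {"ax": 0, "ay": 0, "az": 20.4, "dx": -30.2, "dy": 2.7, "dz": 0, "grip": 1},
  {"ax": 0, "ay": 0, "az": 20.4, "dx": -30.6, "dy": 2.7, "dz": 0, "grip": 1},
])

```text
t: 5.9
eef_pos: [637.8, -90.9, 347.1]
orientation: [[0.145, 0.989, -0.003], [0.989, -0.145, 0.0], [0.0, -0.003, -1.0]]
ft_force: [0.3, -0.2, -3.3]
opening: 12.3
grasp_force: 39.9
```

Emit:
drive_tool([
  {"ax": 0, "ay": 0, "az": 0, "dx": 0, "dy": 0, "dz": 1, "grip": 1},
  {"ax": 0, "ay": 0, "az": 0, "dx": 0, "dy": 0, "dz": 2, "grip": 1},
  {"ax": 0, "ay": 0, "az": 0, "dx": 0, "dy": 0, "dz": 3, "grip": 1},
  {"ax": 0, "ay": 0, "az": 0, "dx": 0, "dy": 0, "dz": 4, "grip": 1},
  {"ax": 0, "ay": 0, "az": 0, "dx": 0, "dy": 0, "dz": 4.5, "grip": 1},
  {"ax": 0, "ay": 0, "az": 0, "dx": 0, "dy": 0, "dz": 4.5, "grip": 1},
  {"ax": 0, "ay": 0, "az": 0, "dx": 0, "dy": 0, "dz": 4.5, "grip": 1},
  {"ax": 0, "ay": 0, "az": 0, "dx": 0, "dy": 0, "dz": 4.5, "grip": 1},
])

```text
t: 6.7
eef_pos: [638.5, -89.5, 304.5]
orientation: [[0.143, 0.99, 0.001], [0.99, -0.143, -0.0], [-0.0, 0.001, -1.0]]
ft_force: [-0.1, -0.7, -3.4]
opening: 12.1
grasp_force: 39.9
```

Run:
```python
from h import *
s=sense(); print(s['t'],s['eef_pos'],s['opening'])
ci,a,d=grab('scene'); np.savez('s1.npz',a=a,d=d,**ci)
w=grab('wrist')
def px(p): u=ci['K']@(ci['R']@np.array(p,float)+ci['t']); return (u/u[2])[:2].round(1)
x,y,zz=s['eef_pos']; print(px([x,y,zz-3]),px([x,y,zz-158]),px([645.9,-37.8,129]),px([631.1,-140.2,129]))
c=cv2.resize(a[120:260,280:400],None,fx=4,fy=4,interpolation=cv2.INTER_CUBIC)
cv2.imwrite('pics/s1.png',c)
```

```text
6.7 [638.54584058 -89.48781832 304.51866788] 12.12170187520419
[340.4 150.2] [338.9 192.1] [325.1 186.9] [352.7 206.1]
```

View pics/s1.png

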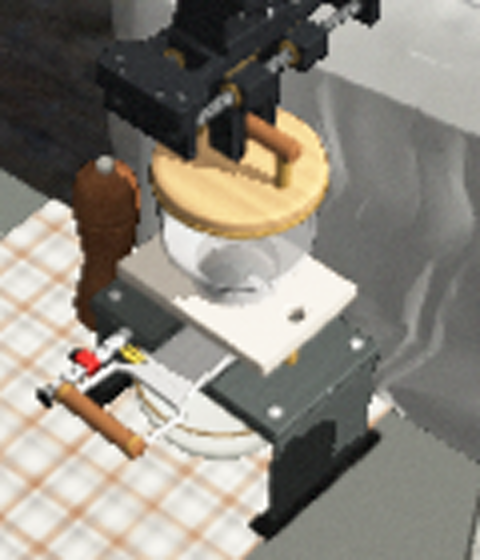

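The hopper hangs level over the stand. The right hole is at crop (297,315) and the right peg shows below the plate at (293,356). I'll compare the hole and the pegs in metric terms.

Run:
```python
from h import *
z=np.load('s1.npz'); a=z['a']; g=a.min(2).astype(int)
print(g[192:205,346:362])
h=a[120:260,280:400]
# hole: darkness-weighted centroid
w=np.clip(175-g,0,None).astype(float); v,u=np.mgrid[:400,:640]; s=(abs(v-198.5)<=4)&(abs(u-354)<=4)
w=w*s; U,V=(w*u).sum()/w.sum(),(w*v).sum()/w.sum(); print('hole px',U,V,onz(z,U,V,158.5),onz(z,U,V,154))
z0=np.load('scene0.npz'); hsv=cv2.cvtColor(z0['a'],cv2.COLOR_BGR2HSV)
m=((hsv[...,0]>8)&(hsv[...,0]<35)&(hsv[...,1]>110)).astype(np.uint8); m[:175]=0;m[215:]=0;m[:,:312]=0;m[:,362:]=0
k,l,st,c=cv2.connectedComponentsWithStats(m)
for i in range(1,k):
    if st[i,4]>3: print(st[i],c[i],onz(z0,*c[i],120))
for e in((358,288),(265,362),(118,262)): print(e,onz(z,280+e[0]/4-.4,120+e[1]/4-.4,158.5))
s=sense();R=s['orientation'];p=s['eef_pos'];
for sx in(48,-48):
  for sy in(67,-67): print((p+R@[sy,sx,0])[:2].round(1),end=' ')
```

```text
[[230 217 222 236 238 237 236 237 236 237 238 237 237 237 236 236]
 [221 226 226 236 236 236 236 237 237 238 236 237 237 238 237 237]
 [236 236 236 236 237 237 237 238 238 238 238 237 236 236 236 237]
 [237 238 238 236 238 236 237 237 237 237 236 237 237 237 236 237]
 [236 237 236 237 237 246 245 236 227 207 234 238 238 237 237 236]
 [237 237 237 236 239 241 221 186 155 151 233 224 235 237 237 238]
 [237 238 237 237 242 229 201 131 107 105 196 232 235 237 234 223]
 [238 236 237 237 236 230 133 105 100  99 206 235 237 230 225 216]
 [237 237 236 238 235 236 203 174 168 223 234 238 231 222 217 181]
 [237 238 237 238 237 237 235 232 232 236 237 230 221 216 183 126]
 [238 237 237 237 236 237 237 236 235 237 231 220 216 181 127 103]
 [237 236 236 237 237 236 237 237 238 230 220 217 179 124 107  99]
 [237 238 236 238 236 238 236 234 225 219 217 166 124 103 104  98]]
hole px 353.9416498993964 198.4728370221328 [ 633.67086958 -140.94511931  158.5       ] [ 637.14026781 -138.96911345  154.        ]
[312 175   3  12  19] [312.42105263 179.26315789] [656.19293641  14.51756975 120.        ]
[324 186   3   6  15] [324.8 188.6] [646.90021233 -36.04305484 120.        ]
[312 206   4   5  14] [313.07142857 208.35714286] [568.28696204 -52.36835828 120.        ]
[351 206   3   5  14] [352.07142857 208.14285714] [ 630.68438232 -139.04466666  120.        ]
(358, 288) [ 678.3722564  -160.98668532  158.5       ]
(265, 362) [ 587.29518665 -145.71102879  158.5       ]
(118, 262) [603.61230097 -13.79366473 158.5       ]
[695.6 -30.1] [ 676.4 -162.8] [600.6 -16.4] [ 581.4 -149. ]
```

Emit:
drive_tool([
  {"ax": 0, "ay": 0, "az": 0, "dx": 0.05, "dy": -0.1, "dz": 0.4, "grip": 1},
  {"ax": 0, "ay": 0, "az": 0, "dx": 0.05, "dy": -0.1, "dz": 0.9, "grip": 1},
  {"ax": 0, "ay": 0, "az": 0, "dx": 0.05, "dy": -0.1, "dz": 1.3, "grip": 1},
  {"ax": 0, "ay": 0, "az": 0, "dx": 0.05, "dy": -0.1, "dz": 1.6, "grip": 1},
  {"ax": 0, "ay": 0, "az": 0, "dx": 0.05, "dy": -0.1, "dz": 1.8, "grip": 1},
  {"ax": 0, "ay": 0, "az": 0, "dx": 0.05, "dy": -0.1, "dz": 2.0, "grip": 1},
  {"ax": 0, "ay": 0, "az": 0, "dx": 0.05, "dy": -0.1, "dz": 2.0, "grip": 1},
  {"ax": 0, "ay": 0, "az": 0, "dx": 0.05, "dy": -0.1, "dz": 2.0, "grip": 1},
])

```text
t: 7.6
eef_pos: [637.3, -88.8, 283.8]
orientation: [[0.143, 0.99, 0.0], [0.99, -0.143, -0.0], [-0.0, 0.0, -1.0]]
ft_force: [0.3, 0.2, -3.4]
opening: 12.5
grasp_force: 39.9
```

Run:
```python
from h import *
s=sense(); print(s['eef_pos'],s['ft_force'],s['moment'])
```

```text
[637.31432106 -88.83296597 283.78446899] [ 0.34946097  0.16955153 -3.3675752 ] [-0.11287712  0.05413832  0.00351354]
```

No contact yet, with the tips about 4 mm into the holes. I'm continuing slowly.

Emit:
drive_tool([
  {"ax": 0, "ay": 0, "az": 0, "dx": 0, "dy": 0, "dz": 0.15, "grip": 1},
  {"ax": 0, "ay": 0, "az": 0, "dx": 0, "dy": 0, "dz": 0.3, "grip": 1},
  {"ax": 0, "ay": 0, "az": 0, "dx": 0, "dy": 0, "dz": 0.45, "grip": 1},
  {"ax": 0, "ay": 0, "az": 0, "dx": 0, "dy": 0, "dz": 0.6, "grip": 1},
  {"ax": 0, "ay": 0, "az": 0, "dx": 0, "dy": 0, "dz": 0.6, "grip": 1},
])

```text
t: 8.1
eef_pos: [637.1, -88.8, 277.3]
orientation: [[0.143, 0.99, -0.0], [0.99, -0.143, 0.0], [-0.0, -0.0, -1.0]]
ft_force: [0.4, -1.3, -3.3]
opening: 12.6
grasp_force: 39.9
```

Run:
```python
from h import *
s=sense(); print(s['eef_pos'],s['ft_force'],s['moment'])
```

```text
[637.12128788 -88.82361358 277.3282532 ] [ 0.42315679 -1.25281477 -3.32450757] [-0.07257751  0.05864116  0.00503887]
```

Emit:
drive_tool([
  {"ax": 0, "ay": 0, "az": 0, "dx": 0, "dy": 0, "dz": 0.15, "grip": 1},
  {"ax": 0, "ay": 0, "az": 0, "dx": 0, "dy": 0, "dz": 0.3, "grip": 1},
  {"ax": 0, "ay": 0, "az": 0, "dx": 0, "dy": 0, "dz": 0.45, "grip": 1},
  {"ax": 0, "ay": 0, "az": 0, "dx": 0, "dy": 0, "dz": 0.6, "grip": 1},
  {"ax": 0, "ay": 0, "az": 0, "dx": 0, "dy": 0, "dz": 0.6, "grip": 1},
])

```text
t: 8.6
eef_pos: [637.1, -88.8, 271.4]
orientation: [[0.143, 0.99, -0.0], [0.99, -0.143, 0.0], [0.0, -0.0, -1.0]]
ft_force: [-0.2, -0.4, -4.0]
opening: 12.3
grasp_force: 39.9
```

Run:
```python
from h import *
s=sense(); print(s['eef_pos'],s['ft_force'],s['moment'])
```

```text
[637.11934037 -88.80441932 271.35000814] [-0.21642336 -0.37737115 -4.00077677] [-0.11590173  0.10356852 -0.02712461]
```

Smoothly down to 271.4, with no contact. I expect seating at about 270.6.

Emit:
drive_tool([
  {"ax": 0, "ay": 0, "az": 0, "dx": 0, "dy": 0, "dz": 0.05, "grip": 1},
  {"ax": 0, "ay": 0, "az": 0, "dx": 0, "dy": 0, "dz": 0.1, "grip": 1},
  {"ax": 0, "ay": 0, "az": 0, "dx": 0, "dy": 0, "dz": 0.15, "grip": 1},
  {"ax": 0, "ay": 0, "az": 0, "dx": 0, "dy": 0, "dz": 0.15, "grip": 1},
])

```text
t: 9.0
eef_pos: [637.7, -89.0, 270.8]
orientation: [[0.143, 0.99, 0.001], [0.99, -0.143, -0.0], [-0.0, 0.001, -1.0]]
ft_force: [0.4, -0.3, -2.5]
opening: 12.3
grasp_force: 39.8
```

Run:
```python
from h import *
s=sense(); print(s['eef_pos'],s['ft_force'],s['moment'])
```

```text
[637.67478691 -89.01863085 270.84348718] [ 0.39873031 -0.31524607 -2.53407699] [-0.15665486  0.08852326  0.01007529]
```

Emit:
drive_tool([
  {"ax": 0, "ay": 0, "az": 0, "dx": 0, "dy": 0, "dz": 0.05, "grip": 1},
  {"ax": 0, "ay": 0, "az": 0, "dx": 0, "dy": 0, "dz": 0.1, "grip": 1},
  {"ax": 0, "ay": 0, "az": 0, "dx": 0, "dy": 0, "dz": 0.1, "grip": 1},
])

```text
t: 9.3
eef_pos: [638.1, -89.1, 270.6]
orientation: [[0.143, 0.99, 0.003], [0.99, -0.143, -0.001], [-0.0, 0.003, -1.0]]
ft_force: [0.9, -2.3, 3.8]
opening: 12.7
grasp_force: 39.3
```

Run:
```python
from h import *
s=sense(); print(s['eef_pos'],s['ft_force'],s['moment'])
```

```text
[638.11325102 -89.12121556 270.61902278] [ 0.92789768 -2.34169175  3.7751086 ] [-0.25598201 -0.11783059 -0.0292786 ]
```

The force has reversed at 270.6, the expected seated height, so it is home. I'll open and rise.

Emit:
drive_tool([
  {"ax": 0, "ay": 0, "az": 0, "dx": 0, "dy": 0, "dz": -0.1, "grip": 0.5},
  {"ax": 0, "ay": 0, "az": 0, "dx": 0, "dy": 0, "dz": -0.1, "grip": 0},
  {"ax": 0, "ay": 0, "az": 0, "dx": 0, "dy": 0, "dz": -0.1, "grip": -0.4},
  {"ax": 0, "ay": 0, "az": 0, "dx": 0, "dy": 0, "dz": -0.1, "grip": -0.4},
  {"ax": 0, "ay": 0, "az": 0, "dx": 0, "dy": 0, "dz": -0.1, "grip": -0.4},
  {"ax": 0, "ay": 0, "az": 0, "dx": 0, "dy": 0, "dz": -0.1, "grip": -0.4},
])

```text
t: 9.9
eef_pos: [637.1, -88.8, 270.0]
orientation: [[0.143, 0.99, -0.0], [0.99, -0.143, 0.0], [0.0, -0.0, -1.0]]
ft_force: [0.3, 0.7, 0.1]
opening: 58.4
grasp_force: 0.0
```

Emit:
drive_tool([
  {"ax": 0, "ay": 0, "az": 0, "dx": 0, "dy": 0, "dz": -1, "grip": -0.4},
  {"ax": 0, "ay": 0, "az": 0, "dx": 0, "dy": 0, "dz": -3, "grip": -0.4},
  {"ax": 0, "ay": 0, "az": 0, "dx": 0, "dy": 0, "dz": -6, "grip": -0.4},
  {"ax": 0, "ay": 0, "az": 0, "dx": 0, "dy": 0, "dz": -9, "grip": -0.4},
  {"ax": 0, "ay": 0, "az": 0, "dx": 0, "dy": 4, "dz": -9, "grip": -0.4},
  {"ax": 0, "ay": 0, "az": 0, "dx": 0, "dy": 4, "dz": -9, "grip": -0.4},
])

```text
t: 10.5
eef_pos: [680.0, -95.1, 361.3]
orientation: [[0.143, 0.99, 0.004], [0.99, -0.143, -0.001], [-0.0, 0.004, -1.0]]
ft_force: [-0.7, -0.2, -0.8]
opening: 61.7
grasp_force: 0.0
```

```bash
cat >> h.py <<'E'
X=np.array([.9897,-.143,0]);Y=np.array([.143,.9897,0]);M=np.array([638.3,-88.5,0])
def tilt(th):
    c,q=np.cos(np.radians(th)),np.sin(np.radians(th)); zt=q*X-c*np.array([0,0,1.]); return np.stack([Y,np.cross(zt,Y),zt],1)
def tri(c1,p1,c2,p2):
    (a,d),(b,e)=ray(c1,*p1),ray(c2,*p2); t=np.linalg.lstsq(np.stack([d,-e],1),b-a,rcond=None)[0]
    P,Q=a+t[0]*d,b+t[1]*e; return (P+Q)/2,np.linalg.norm(P-Q)
def st(p): p=np.asarray(p)-M; return np.round([p@X,p@Y,p[2]],1)
E
python3 - <<'E'
from h import *
T,S=np.load('top0.npz'),np.load('scene0.npz')
def blob(z,box,f):
    h=cv2.cvtColor(z['a'],cv2.COLOR_BGR2HSV).astype(int); m=f(h[...,0],h[...,1],h[...,2]).astype(np.uint8); u0,u1,v0,v1=box
    k=np.zeros_like(m); k[v0:v1,u0:u1]=m[v0:v1,u0:u1]; n,l,s,c=cv2.connectedComponentsWithStats(k); i=1+s[1:,4].argmax(); return s[i],c[i]
red=lambda h,s,v:((h<6)|(h>174))&(s>180)&(v>140)
yel=lambda h,s,v:(h>22)&(h<36)&(s>130)&(v>130)
br=lambda h,s,v:(h<16)&(s>80)&(v<190)&(v>60)
for n,f in(('red',red),('yel',yel),('bar',br)):
    a=blob(T,(315,362,200,242) if n!='bar' else (325,358,228,242),f); b=blob(S,(285,330,200,240),f)
    p,e=tri(T,a[1],S,b[1]); print(n,a,b,p.round(1),'gap',e.round(1),'stand',st(p))
G=M-132*X+[0,0,120]
for th in(35,):
    R=tilt(th); print('pre',G-120*R[:,2]); plan(G-120*R[:,2],R)
E
```

```text
red (array([321, 216,   5,   4,  13], dtype=int32), array([323.53846154, 217.23076923])) (array([299, 208,   6,   5,  17], dtype=int32), array([301.41176471, 209.76470588])) [551.3 -26.4 112.9] gap 2.4 stand [-95.   49.  112.9]
yel (array([329, 207,   7,   4,  17], dtype=int32), array([331.70588235, 208.82352941])) (array([310, 206,   6,   5,  15], dtype=int32), array([312.4       , 208.06666667])) [573.7 -47.5 113. ] gap 2.6 stand [-69.8  31.3 113. ]
bar (array([329, 230,  23,   8,  86], dtype=int32), array([339.43023256, 233.88372093])) (array([295, 218,  19,  14,  74], dtype=int32), array([303.13513514, 223.94594595])) [507.  -67.6 126.3] gap 4.2 stand [-133.     1.9  126.3]
pre [439.53936811 -59.78142835 218.29824531]
shift cm [  0.05 -24.36  14.21] turn [-3.478e+01  1.000e-02 -1.000e-02] pos [680.  -95.1 361.3] F [-0.7 -0.2 -0.8]
```

The index measures −69.8 (−70 expected), the pointer about −95, and the bar −133. The draw should be about 25 mm. I'm moving to the tilted pre-grasp pose.

Emit:
drive_tool([
  {"ax": -4, "ay": 0, "az": 0, "dx": 0, "dy": -4, "dz": 0, "grip": -0.4},
  {"ax": -10, "ay": 0, "az": 0, "dx": 0, "dy": -8, "dz": 0, "grip": -0.2},
  {"ax": -16, "ay": 0, "az": 0, "dx": 0, "dy": -12, "dz": 0, "grip": 0},
  {"ax": -22, "ay": 0, "az": 0, "dx": 0, "dy": -16, "dz": 0, "grip": 0.1},
  {"ax": -28, "ay": 0, "az": 0, "dx": 0, "dy": -20, "dz": 0, "grip": 0.1},
  {"ax": -34, "ay": 0, "az": 0, "dx": 0, "dy": -24.4, "dz": 2, "grip": 0.1},
  {"ax": -35, "ay": 0, "az": 0, "dx": 0, "dy": -24.4, "dz": 6, "grip": 0.1},
  {"ax": -35, "ay": 0, "az": 0, "dx": 0, "dy": -24.4, "dz": 10, "grip": 0.1},
  {"ax": -35, "ay": 0, "az": 0, "dx": 0, "dy": -24.4, "dz": 13, "grip": 0.1},
  {"ax": -35, "ay": 0, "az": 0, "dx": 0, "dy": -24.4, "dz": 14.2, "grip": 0.1},
  {"ax": -35, "ay": 0, "az": 0, "dx": 0, "dy": -24.4, "dz": 14.2, "grip": 0.1},
  {"ax": -35, "ay": 0, "az": 0, "dx": 0, "dy": -24.4, "dz": 14.2, "grip": 0.1},
])

```text
t: 11.7
eef_pos: [436.3, -59.8, 219.7]
orientation: [[0.143, 0.81, 0.569], [0.99, -0.117, -0.082], [-0.0, 0.575, -0.818]]
ft_force: [-0.4, -0.1, -0.1]
opening: 39.4
grasp_force: 0.0
```

Run:
```python
from h import *
s=sense(); ci,a,d=grab('wrist'); np.savez('w3.npz',a=a,d=d,**ci); cv2.imwrite('pics/w3.png',a)
print(s['t'],s['eef_pos'],s['joint_pos'].round(1),s['opening'])
G=M-132*X+[0,0,120]
for p in(G+37*Y,G-37*Y,G+Y*31.5+X*62-[0,0,7]):
    u=ci['K']@(ci['R']@p+ci['t']); print((u/u[2])[:2].round(1))
R=tilt(35); plan(G-3*R[:,2],R)
```

```text
11.7 [436.26816681 -59.8393323  219.71965826] [-13.1 -32.  143.2   5.   33.9  -8.1] 39.437408895879976
[320.3 150.2]
[320.3 247. ]
[377.1 149.2]
shift cm [ 0.06  0.07 12.04] turn [ 0.16  0.01 -0.  ] pos [436.7 -59.9 220.5] F [ 0.5 -0.3  0.8]
```

View pics/w3.png

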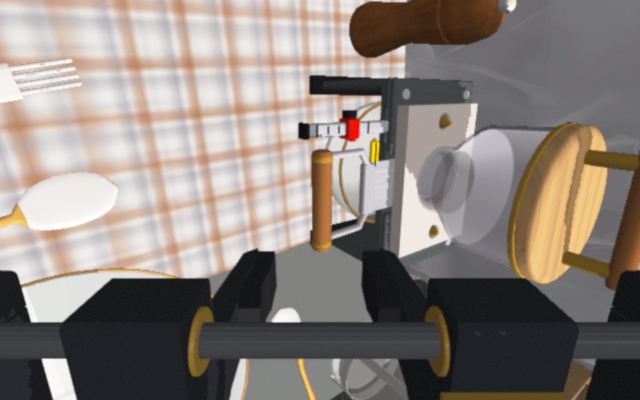

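The wrist view shows the bar ends at (321,150) and (322,248), as predicted. The red pointer is at (350,129), the yellow index at (376,151), and both brass pegs stand through the foot plate at (445,121) and (434,231). I'm advancing along the tool axis.

Emit:
drive_tool([
  {"ax": 0, "ay": 0, "az": 0, "dx": 0.05, "dy": 0.05, "dz": 3, "grip": 0.1},
  {"ax": 0, "ay": 0, "az": 0, "dx": 0.05, "dy": 0.05, "dz": 6, "grip": 0.1},
  {"ax": 0, "ay": 0, "az": 0, "dx": 0.05, "dy": 0.05, "dz": 8, "grip": 0.1},
  {"ax": 0, "ay": 0, "az": 0, "dx": 0.05, "dy": 0.05, "dz": 10, "grip": 0.1},
  {"ax": 0, "ay": 0, "az": 0, "dx": 0.05, "dy": 0.05, "dz": 11.3, "grip": 0.1},
  {"ax": 0, "ay": 0, "az": 0, "dx": 0.05, "dy": 0.05, "dz": 12, "grip": 0.1},
  {"ax": 0, "ay": 0, "az": 0, "dx": 0.05, "dy": 0.05, "dz": 12, "grip": 0.1},
  {"ax": 0, "ay": 0, "az": 0, "dx": 0.05, "dy": 0.05, "dz": 12, "grip": 0.1},
])

```text
t: 12.55
eef_pos: [504.7, -69.2, 121.2]
orientation: [[0.143, 0.81, 0.569], [0.99, -0.117, -0.082], [-0.0, 0.575, -0.818]]
ft_force: [-0.9, -0.1, 0.3]
opening: 40.0
grasp_force: 0.0
```

Emit:
drive_tool([
  {"ax": 0, "ay": 0, "az": 0, "dx": 0, "dy": 0, "dz": 0, "grip": 0.5},
  {"ax": 0, "ay": 0, "az": 0, "dx": 0, "dy": 0, "dz": 0, "grip": 1},
  {"ax": 0, "ay": 0, "az": 0, "dx": 0, "dy": 0, "dz": 0, "grip": 1},
  {"ax": 0, "ay": 0, "az": 0, "dx": 0, "dy": 0, "dz": 0, "grip": 1},
  {"ax": 0, "ay": 0, "az": 0, "dx": 0, "dy": 0, "dz": 0, "grip": 1},
  {"ax": 0, "ay": 0, "az": 0, "dx": 0, "dy": 0, "dz": 0, "grip": 1},
  {"ax": 0, "ay": 0, "az": 0, "dx": 0, "dy": 0, "dz": 0, "grip": 1},
  {"ax": 0, "ay": 0, "az": 0, "dx": 0, "dy": 0, "dz": 0, "grip": 1},
])

```text
t: 13.35
eef_pos: [506.1, -69.5, 122.6]
orientation: [[0.143, 0.808, 0.572], [0.99, -0.117, -0.083], [-0.0, 0.578, -0.816]]
ft_force: [3.5, 1.4, 6.1]
opening: 13.3
grasp_force: 39.2
```

```bash
cat > m.py <<'E'
from h import *
import sys
ci,a,d=grab('wrist'); np.savez(sys.argv[1]+'.npz',a=a,d=d,**ci); cv2.imwrite(f'pics/{sys.argv[1]}.png',a); s=sense()
h=cv2.cvtColor(a,cv2.COLOR_BGR2HSV).astype(int)
def comp(m):
    n,l,st_,c=cv2.connectedComponentsWithStats(m.astype(np.uint8)); i=1+st_[1:,4].argmax(); return l==i,st_[i],c[i]
H,S_,V=h[...,0],h[...,1],h[...,2]
for n,m in(('red',((H<6)|(H>174))&(S_>190)&(V>140)),('yel',(H>24)&(H<36)&(S_>150)&(V>130))):
    m[:,500:]=0; m[260:]=0
    k,b,c=comp(m); v,u=np.nonzero(k)
    P=np.array([st(onz(ci,x,y,113)) for x,y in zip(u,v)])
    print(n,b,c.round(1),'stand mean',P.mean(0).round(1),'x',P[:,0].min(),P[:,0].max(),'y',P[:,1].min(),P[:,1].max())
G=s['eef_pos']+3*s['orientation'][:,2]
print(s['t'],'grasp',st(G),'F',s['ft_force'].round(1),s['opening'].round(1),s['grasp_force'].round(1),s['joint_pos'].round(1))
E
python3 m.py w4
```

```text
red [364 137  21  38 654] [373.8 155. ] stand mean [-96.7  49.5 113. ] x -102.3 -90.8 y 40.8 57.2
yel [398 168  16  39 430] [405.5 187.1] stand mean [-74.5  31.6 113. ] x -79.3 -69.2 y 22.0 41.2Traceback (most recent call last):
  File "m.py", line 14, in <module>
    print(s['t'],'grasp',st(G),'F',s['ft_force'].round(1),s['opening'].round(1),s['grasp_force'].round(1),s['joint_pos'].round(1))
                                                          ^^^^^^^^^^^^^^^^^^
AttributeError: 'float' object has no attribute 'round'
```

View pics/w4.png

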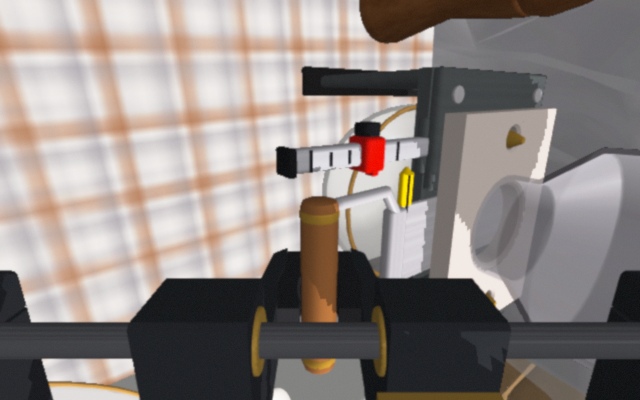

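The bar is gripped. The red tip points down at (372,173) and the yellow index tip points up at (408,168). I'll measure the tips with depth.

```bash
sed -i "s/s\['opening'\].round(1),s\['grasp_force'\].round(1)/s['opening'],s['grasp_force']/" m.py
cat > tip.py <<'E'
from h import *
import sys
def tips(f):
    z=np.load(f+'.npz'); a=z['a']; h=cv2.cvtColor(a,cv2.COLOR_BGR2HSV).astype(int); H,S_,V=h[...,0],h[...,1],h[...,2]; P=cloud(z,z['d'])
    P=(P-M)@np.stack([X,Y,[0,0,1]],1)
    out=[]
    for n,m in(('red',((H<6)|(H>174))&(S_>170)&(V>100)),('yel',(H>22)&(H<38)&(S_>120)&(V>100))):
        m[:,500:]=0; m[260:]=0; c=cv2.connectedComponentsWithStats(m.astype(np.uint8)); l=c[1]==1+c[2][1:,4].argmax()
        v,u=np.nonzero(l); e=v.max() if n=='red' else v.min()
        for k in range(5):
            r=e-k if n=='red' else e+k; uu=u[v==r]; print(n,r,uu.min(),uu.max(),np.nanmedian(P[r,uu],0).round(1), 'at z118:',st(onz(z,uu.mean(),r,118))[:2])
        q=P[l]; print(n,'zrange',np.percentile(q,[5,50,95],0).round(1).tolist())
tips(sys.argv[1])
E
python3 tip.py w4
```

```text
red 175 372 374 [-95.7  40.3 112.3] at z118: [-101.6   42.1]
red 174 369 376 [-95.8  40.7 111.7] at z118: [-101.9   42.6]
red 173 366 377 [-95.9  41.  111.4] at z118: [-102.5   43.1]
red 172 365 377 [-96.1  41.6 111.9] at z118: [-102.8   43.6]
red 171 363 377 [-97.6  42.3 111.9] at z118: [-103.4   44.1]
red zrange [[-100.5, 42.2, 105.1], [-97.5, 50.0, 111.8], [-90.8, 56.6, 112.8]]
yel 167 406 407 [-69.7  40.3 108.6] at z118: [-80.7  43.1]
yel 168 405 408 [-69.9  39.9 109. ] at z118: [-80.7  42.7]
yel 169 404 409 [-70.4  39.5 109.5] at z118: [-80.6  42.2]
yel 170 403 411 [-70.   38.9 109.3] at z118: [-80.2  41.7]
yel 171 402 412 [-70.4  38.5 109.2] at z118: [-80.2  41.2]
yel zrange [[-73.7, 21.5, 101.1], [-70.9, 30.3, 109.7], [-54.7, 38.7, 110.8]]
```

Index −69.8, pointer −95.8, so the draw is 26 mm. I'll draw it out with tool dy −2.13 and dz −1.49.

Emit:
drive_tool([
  {"ax": 0, "ay": 0, "az": 0, "dx": 0, "dy": -0.3, "dz": -0.21, "grip": 1},
  {"ax": 0, "ay": 0, "az": 0, "dx": 0, "dy": -0.6, "dz": -0.42, "grip": 1},
  {"ax": 0, "ay": 0, "az": 0, "dx": 0, "dy": -0.9, "dz": -0.63, "grip": 1},
  {"ax": 0, "ay": 0, "az": 0, "dx": 0, "dy": -1.2, "dz": -0.84, "grip": 1},
  {"ax": 0, "ay": 0, "az": 0, "dx": 0, "dy": -1.5, "dz": -1.05, "grip": 1},
  {"ax": 0, "ay": 0, "az": 0, "dx": 0, "dy": -1.8, "dz": -1.26, "grip": 1},
  {"ax": 0, "ay": 0, "az": 0, "dx": 0, "dy": -2.0, "dz": -1.4, "grip": 1},
  {"ax": 0, "ay": 0, "az": 0, "dx": 0, "dy": -2.1, "dz": -1.45, "grip": 1},
  {"ax": 0, "ay": 0, "az": 0, "dx": 0, "dy": -2.1, "dz": -1.45, "grip": 1},
  {"ax": 0, "ay": 0, "az": 0, "dx": 0, "dy": -2.1, "dz": -1.45, "grip": 1},
  {"ax": 0, "ay": 0, "az": 0, "dx": 0, "dy": -2.1, "dz": -1.45, "grip": 1},
])

```text
t: 14.5
eef_pos: [481.0, -65.7, 122.5]
orientation: [[0.143, 0.807, 0.572], [0.99, -0.117, -0.083], [-0.0, 0.578, -0.816]]
ft_force: [6.7, 2.8, 5.5]
opening: 13.5
grasp_force: 39.4
```

```bash
python3 m.py w5; python3 tip.py w5
```

```text
red [402 134  20  35 507] [411.8 150.7] stand mean [-97.2  49.3 113. ] x -103.4 -91.2 y 40.7 57.0
yel [399 170  14  37 378] [405.2 187.5] stand mean [-99.9  31.5 113. ] x -104.3 -95.1 y 22.3 40.5
14.55 grasp [-157.2    0.   120.1] F [5.7 2.1 5.5] 12.899476833352715 39.391241669654846 [-12.2 -15.1 145.    8.9  15.  -11.8]
red 168 408 413 [-96.   40.6 111.9] at z118: [-103.2   42.5]
red 167 404 414 [-96.1  40.9 111.3] at z118: [-104.3   43. ]
red 166 403 414 [-97.   41.7 111.6] at z118: [-104.7   43.6]
red 165 401 414 [-98.   42.2 111.7] at z118: [-105.4   44.1]
red 164 397 416 [-98.7  42.5 111.6] at z118: [-106.1   44.7]
red zrange [[-100.5, 42.2, 105.1], [-98.0, 49.9, 111.7], [-91.1, 56.5, 112.8]]
yel 170 403 408 [-96.2  39.1 109.2] at z118: [-106.5   41.9]
yel 171 402 410 [-95.9  38.7 108.9] at z118: [-106.1   41.4]
yel 172 401 412 [-96.2  38.2 109.7] at z118: [-105.7   40.9]
yel 173 400 412 [-96.3  37.8 109.9] at z118: [-106.    40.5]
yel 174 400 413 [-96.5  37.4 110.1] at z118: [-105.6   39.9]
yel zrange [[-99.0, 21.7, 107.8], [-96.6, 30.2, 109.8], [-91.6, 38.3, 110.8]]
```

View pics/w5.png

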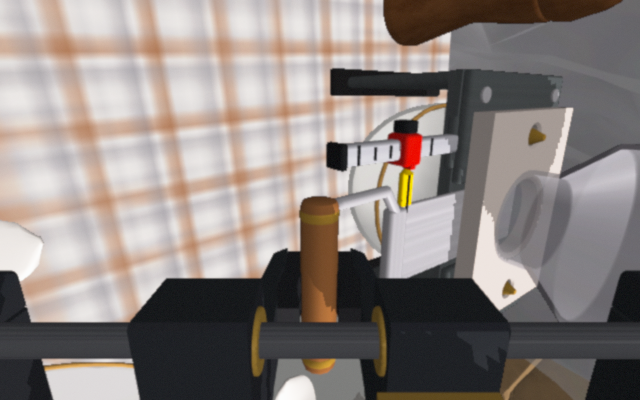

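The index (−96.1) and the red tip (−95.7 to −96.0) line up: yellow tip at (406,170) just under red tip at (410,168). Both pegs are proud of the foot plate at (537,133) and (508,288). The grip is steady, so I'm handing in.

```bash
python3 -c "
from plant import *
print(hand_in())"
```

```text
the job is handed in; nothing more can be done
None
```

The hopper sits fully home on both pegs and has been let go; the slide is held drawn out about 26 mm, its yellow index within about 0.5 mm of the red pointer, and the job was handed in at about 14.6 s.

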